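Move the snap-in filter cartridge from the pump's holder to the flush station

TASK

The solvent filter cartridge snapped into the pump's low inlet holder is due for back-flushing: pinch its two sprung tabs together, gently so that they do not crack, and lift it out without tearing at the holder. Then push it down into the head of the flush station (the one on a broad steel foot with two posts), firmly enough that both tabs snap out under the lips but without squashing the rubber seal at the bottom flat, and let go, leaving it latched there. Do not disturb the bottles, flask, vials and syringe.

Things in the scene. Friction and masses are not known exactly. Their poses are not given: they have to be found in the camera images.
- cartridge: white filter cartridge, box 34 (x) by 28 (y) by 58 mm tall, spigot on top to 73 mm, about 160 g, upright. Origin: centre of its underside, z up. Along its +y and -y faces a sprung tab: ribbed upright thumb plate 20 mm wide, 39 to 70 mm above the origin, 56 mm over both outer faces when free. Starts latched in the holder, origin 16 mm above the holder's. Same if turned half round
- tab_a (a joint): travel of the +y tab: 0 free, 0.006 m pinched to its stop (both pinched: 44 mm over the thumb plates). It slides straight inwards; its spring resists with 5 N at first, 12 N at the stop. A receptacle's lips let the cartridge pass, out or in, only with both tabs more than about 4.5 mm in. More than about 60 N on each side cracks the tabs
- tab_b (a joint): travel of the -y tab, the same. Below each thumb plate a leg 16 mm wide runs down to an outward hook, 20 to 26 mm above the cartridge's underside, that reaches 29 mm from the cartridge's middle when free and 23 mm when pinched
- holder: pump inlet holder: grey block 52 (x) by 72 (y) by 50 mm tall, fixed straight on the bench, steel fitting at each y end. Origin: centre of its underside, z up; x and y as the latched cartridge's. From its top a pocket 37 by 31 mm with 6 mm sloping lead-in, and a channel for each tab. A sprung seal below pushes the cartridge up with 6 N. More than about 45 N between cartridge and holder tears it
- holder_lips (a point): in the middle of the holder's pocket, 42 mm above its underside, level with the undersides of the two lips over the tab channels, under which the hooks catch; the lips' inner edges stand 25 mm from the middle, at +y and -y
- flush_foot: flush station, fixed: steel foot plate, 12 mm thick, reaching 46 mm to its -x, 74 mm to +x, 50 mm to either y from the origin; two posts with black clamps on the +x side carry a head, a block just like the holder (size, pocket, lips, seal, axes). Origin: foot's underside, straight below the middle of the pocket. The head's height is not reported: its underside is 18 to 48 mm above the origin
- flush_seal (a joint): how far the round sprung rubber seal at the bottom of the station's head is pressed: 0 free (top 18.5 mm above the head's underside), 0.009 m at its stop. It resists with 2.6 N at first, 1.5 N more per mm. Pressed 2.5 mm (6.3 N) or more, the tabs can snap out under the lips; past 6.5 mm (12 N) it is squashed. A latched cartridge keeps it pressed about 2.5 mm
- bottle_big: amber glass bottle, white cap, 92 mm wide, 190 mm tall, leave alone; origin under its centre
- bottle_small: amber glass bottle, white cap, 60 mm wide, 130 mm tall, leave alone; origin under its centre
- bottle_blue: amber glass bottle, blue cap, 60 mm wide, 130 mm tall, leave alone; origin under its centre
- flask: volumetric flask, 54 mm wide, 102 mm tall, leave alone; origin under its centre
- vial: single glass vial, 18 mm wide, 38 mm tall, leave alone; origin under its centre
- vial_rack: white block 100 by 45 mm holding ten vials, 36 mm tall over all, leave alone; origin under its centre
- syringe: plastic syringe lying flat, 118 mm long, 15 mm high, leave alone; origin on the bench under its middle
Not all that is in view belongs to the job. What is shaped like the cartridge but orange is not meant.

How it is judged:
On the way:
1. the cartridge is freed and lifted clear out of the holder (underside above the holder's top) (z of cartridge in the frame of holder above 0.052 m and contact force between cartridge and holder below 0.1 N), for 0.1 s.
At the end, for the whole second after the job is handed in: The cartridge stands latched in the flush station's head: within 5 mm of its middle, upright within 0.08 rad, y axes within 0.12 rad, both tabs out (less than 2 mm in), the seal kept pressed by more than 1.5 mm, at rest and let go (horizontal distance between cartridge and flush_foot below 0.005 m and angle between cartridge's own z axis and vertical below 0.08 rad and angle between the y axis of cartridge and the y axis of flush_foot, either way round below 0.12 rad and value of joint flush_seal above 0.0015 m and value of joint each of tab_a, tab_b below 0.002 m and linear speed of cartridge below 0.01 m/s and contact force between the fingers and cartridge below 0.1 N); the robot touches nothing.
It fails at once if the tabs are cracked: the fingers press on the cartridge with more than 120 N, both sides added (contact force between the fingers and cartridge above 120 N).
It fails at once if the holder is torn: more than 45 N between cartridge and holder (contact force between cartridge and holder above 45 N).
It fails at once if the flush station's seal is squashed: pressed more than 6.5 mm (value of joint flush_seal above 0.0065 m).
It fails at once if a bottle, the flask, a vial, the rack or the syringe is shoved more than 25 mm or knocked over (distance of any of bottle_big, bottle_small, bottle_blue, flask, vial, vial_rack, syringe from where it was at the start of the episode above 0.025 m or angle between any of bottle_big, bottle_small, bottle_blue, flask, vial, vial_rack, syringe's own z axis and vertical above 0.5 rad).
It also fails if it takes over 61 s, if anything falls off the work surface, if the arm or the gripper's body presses on something with over 40 N, if the wrist force passes 120 N, or if a joint passes its speed limit or range.

ROBOT

A 6-joint arm with a two-finger parallel gripper is mounted at the origin on the work surface. World frame = base frame: x ahead of the robot, y to its left, z up, the work surface at z = 0. Lengths are in m, angles in rad, forces in N, time in s.
With the tool pointing down it reaches from about 0.3 to 0.875 m from the base axis. Payload 6.4 kg.
Tool frame: the origin (TCP) lies between the finger pads; the fingertips stand tip_extent ahead of it and the grasp point (between the pads) lies 5 mm behind it (tip_extent is the distance from the TCP to the fingertips, in m); z points along the fingers, y is the direction in which the jaws open and shut (so a half turn about z gives the same grasp; the last joint's range is limited). The gripper opens to 85 mm and grips with 20 to 120 N. Pads are 22 mm wide; open, the fingers measure 114 mm over their backs; the gripper's body (76 mm by 85 mm) begins 54 mm behind the grasp point. The pads swing forward as they close: fully open they stand 13 mm farther back than shut.
Start: joints at [-1.501, 0.181, 1.607, -0, 1.354, -0.206], TCP at [0.157, -0.553, 0.245] pointing down, gripper open.
Joint ranges: [-2.99, 2.99], [-0.89, 2.07], [0.3, 2.58], [-1.14, 4.28], [0, 2.63], [-3.12, 3.12]. Speed limits (rad/s): [2.57, 2.57, 3.01, 3.14, 3.14, 3.14].

INTERFACE

Orientations are given as a unit quaternion [w, x, y, z].
In Python, from bench import * gives the robot as it stands.
- The arm moves only by the shell command python3 -m jog 'ROWS'. ROWS is JSON, a list of rows, each a list of 3 entries, a list of its own where there are three numbers: the shift along the tool's x, y, z in mm, then the turn, a rotation vector about the tool's x, y, z in rad, then the opening, from 0 (shut) to 1 (fully open). A call has 1 to 20 rows; each row is the pose to reach, as a shift and turn from the pose measured when the call began, along the tool's axes at that moment; what a row does not reach only later rows make up. A row lasts 1/12 s, in which the tool goes at most 41.7 mm and 7.16 degrees, less where a joint would pass 70% of its speed; a pose out of reach is approached as far as the arm can. A call with a gripper value outside its range is refused whole. The fingers move at their own pace and stop on an object; the grip force is fixed at half the most. Time passes only in rows, so rows that repeat a pose let the fingers close. It gives the time, the measured TCP pose, the force and the opening at its end, in the units of the state.
- get_obs(): the state, without advancing time (a new reading comes with each control period).
- camera(name): name is "side" or "top"; returns (picture, depth): 384x512x3 uint8, red, green, blue; 384x512 float32, m along the optical axis (not along the pixel's ray), 0 where there is no reading.
- get_calibration(name): a dict with "fx", "fy", "cx", "cy" (pixels), "world_from_camera" (4x4, takes a point from camera to world coordinates). Camera axes: x right, y down, z forward; pixel columns grow to the right and rows downward; lengths in m; the calibration is good to about 2 mm. A picture is of the moment at which its call begins. get_calibration takes no time and is no camera call.
- hand_in(): hands the job in, once; it reports no verdict.
The state is a dict: "time_s": time; "q": joint angles; "dq": joint speeds; "joint_efforts": joint torques, N m; "eef_pos": TCP position; "eef_rot": TCP orientation; "wrist_force": force on the tool from outside, world axes, zero at the start; "torque": the same for the moment, N m; "opening": opening from 0.0 (shut) to 1.0 (fully open).
Only numpy, scipy, OpenCV 4.12 (cv2) and the standard library are available. Lean on these libraries where they do the work, as an engineer would, in place of code of your own. Each camera call takes 0.05 s, during which the arm holds its last target.

## Working session

There is one attempt and no reset: what is moved stays moved. The work goes in short steps, Python scripts to look and compute and a shell command to move; the robot and the scene stay as the last step left them, time stands still between calls to the robot, and variables do not carry over. Pictures are saved under pics/ and viewed, and the job is handed in when it is done.

```bash
ls; mkdir -p pics; python3 - <<'E'
from bench import *
import cv2
for n in("side","top"):
    p,d=camera(n); cv2.imwrite(f"pics/{n}0.png",p[:,:,::-1]); c=get_calibration(n); print(n,c)
    import numpy as np
    np.savez(f"{n}0.npz",p=p,d=d,W=c["world_from_camera"],k=[c[k] for k in("fx","fy","cx","cy")])
print(get_obs())
E
```

```text
pics
side {'fx': 475.97250632323704, 'fy': 475.97250632323704, 'cx': 255.5700326615456, 'cy': 183.5622425964069, 'world_from_camera': array([[ 0.9815177 , -0.11328339,  0.15423967,  0.30679958],
       [-0.19119348, -0.61521882,  0.7648208 , -1.14069829],
       [ 0.00824966, -0.78017477, -0.62550721,  1.03256414],
       [ 0.        ,  0.        ,  0.        ,  1.        ]])}
top {'fx': 435.84219755655806, 'fy': 435.84219755655806, 'cx': 249.95214196400912, 'cy': 193.20692266214206, 'world_from_camera': array([[ 0.02395523, -0.9962375 ,  0.08328861,  0.4181864 ],
       [-0.99970408, -0.02351921,  0.0062124 , -0.0073036 ],
       [-0.00423014, -0.08341279, -0.9965061 ,  1.33070769],
       [ 0.        ,  0.        ,  0.        ,  1.        ]])}
{'time_s': 0.1, 'q': array([-1.50125544e+00,  1.81519656e-01,  1.60787053e+00, -2.78774645e-05,
        1.35378810e+00, -2.06293257e-01]), 'dq': array([ 1.30026426e-03, -4.13447524e-05, -2.53751870e-03,  1.46796986e-03,
       -2.55755494e-04,  1.37255780e-03]), 'joint_efforts': array([ 4.24857826e-04, -4.45874119e+01, -3.52239561e+01, -2.54399574e-04,
        4.08853433e-03,  1.46712398e-05]), 'eef_pos': array([ 0.15658095, -0.55279379,  0.24446258]), 'eef_rot': array([-7.91892023e-04,  9.90503781e-01,  1.37483205e-01,  4.05897923e-05]), 'wrist_force': array([ 0.28725141, -0.12823895, -0.00948463]), 'torque': array([-0.01765304,  0.00258878, -0.00704126]), 'opening': 1.0032998446789336}
```

View pics/side0.png

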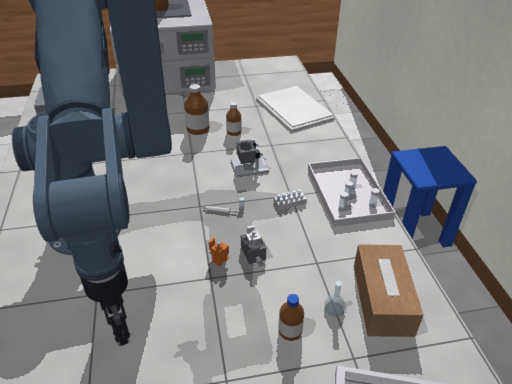

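View pics/top0.png

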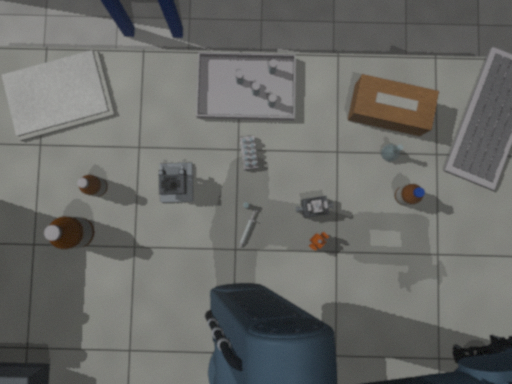

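The side view shows the white cartridge in the grey holder at about (254,242), the orange decoy at (219,252) and the flush station at (248,158). In the top view the holder is at (315,205), the decoy at (319,241) and the station at (175,183). I'll zoom in on these.

```bash
python3 - <<'E'
import cv2,numpy as np
t=cv2.imread("pics/top0.png");s=cv2.imread("pics/side0.png")
a=cv2.resize(t[180:255,290:350],None,fx=6,fy=6,interpolation=cv2.INTER_CUBIC)
b=cv2.resize(t[150:225,150:210],None,fx=6,fy=6,interpolation=cv2.INTER_CUBIC)
cv2.imwrite("pics/ztop.png",cv2.convertScaleAbs(np.hstack([a,b]),alpha=1.6))
a=cv2.resize(s[215:275,200:275],None,fx=5,fy=5,interpolation=cv2.INTER_CUBIC)
b=cv2.resize(s[130:190,210:285],None,fx=5,fy=5,interpolation=cv2.INTER_CUBIC)
cv2.imwrite("pics/zside.png",np.hstack([a,b]))
E
```

```text
(no output)
```

View pics/ztop.png

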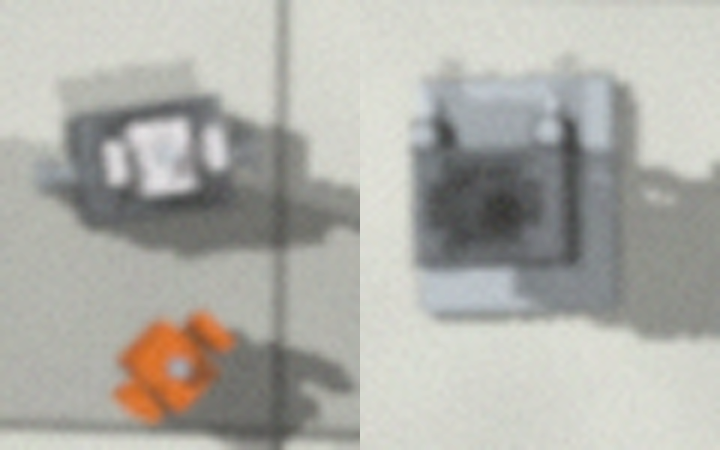

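View pics/zside.png

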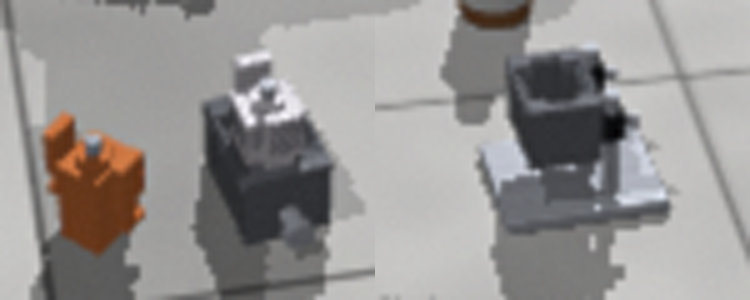

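```bash
cat > h.py <<'E'
import numpy as np,cv2
def load(n):
    z=np.load(n+".npz"); return z["p"],z["d"],z["W"],z["k"]
def cloud(n):
    p,d,W,k=load(n); v,u=np.mgrid[:384,:512]
    P=np.stack([(u-k[2])/k[0]*d,(v-k[3])/k[1]*d,d],-1)
    return p,d,P@W[:3,:3].T+W[:3,3]
def ray(n,uv,z):
    p,d,W,k=load(n); uv=np.atleast_2d(uv).astype(float)
    r=np.stack([(uv[:,0]-k[2])/k[0],(uv[:,1]-k[3])/k[1],np.ones(len(uv))],-1)@W[:3,:3].T
    t=(z-W[2,3])/r[:,2]; return W[:3,3]+r*t[:,None]
def proj(n,X):
    p,d,W,k=load(n); c=(np.atleast_2d(X)-W[:3,3])@W[:3,:3]
    return np.stack([c[:,0]/c[:,2]*k[0]+k[2],c[:,1]/c[:,2]*k[1]+k[3]],-1)
E
python3 - <<'E'
from h import *
np.set_printoptions(precision=4,suppress=True,linewidth=180)
p,d,X=cloud("top0")
print("bench z", [np.median(X[v:v+8,u:u+8,2]) for u,v in((60,180),(280,180),(290,260))])
for nm,(u0,u1,v0,v1) in dict(hold=(298,334,190,222),st=(152,198,155,210)).items():
    print(nm);print((X[v0:v1:2,u0:u1:2,2]*1000).astype(int))
p,d,X=cloud("side0")
for nm,(u0,u1,v0,v1) in dict(hold=(236,270,222,268),st=(226,276,138,178)).items():
    print(nm);print((X[v0:v1:2,u0:u1:2,2]*1000).astype(int))
E
```

```text
bench z [np.float64(0.0005628665568359059), np.float64(-0.0007663210160014922), np.float64(-0.0001899855864101463)]
hold
[[-2  3 -3  0 -6 -2 -3 -2  0  0  1  0  3  0  1  0  5 -2]
 [-2  0  0 -4  0 -2 -3  3  2  1 -2 -6 -2  0 -2  0  0  1]
 [ 5  0 -3 -1  0  6 -1  1  0 -1  1  0 -1  2  1  0  1 -5]
 [-1 -2  0  2  5  2 -2  0 -2 -1  2 -1 43 47  0  1 -1  0]
 [-1  5  1  0 -2 46 49 49 46 50 47 54 47 47 43  0  0 -3]
 [-2 -2 53 52 48 49 48 48 46 77 79 73 47 47 54 -1  0  0]
 [ 1  1 44 51 42 44 62 71 68 71 71 73 66 87 85  1 23 -3]
 [ 4  0 45 55 70 84 57 74 81 76 79 78 56 86 85 28 28 -2]
 [-6  1 36 45 65 84 50 76 73 87 91 70 50 85 85 22 26 24]
 [22 21 33 52 57 85 49 69 80 77 79 71 43 80 69 -4  2 -5]
 [24 21 20 49 48 83 84 69 72 75 73 76 51 51 46  0 -2  1]
 [22  1 16 52 51 50 44 70 69 68  6 25 44 51 52 49 -2 -2]
 [ 0  0  8 48 53 52 46 43 47 46 48 48 47 47 48 44  4  0]
 [-3  2  2 43 48 52 49 50 43 -2  1  2  0 -3 -6 -1 -2 -4]
 [ 0  0  1  0 -1  0 -3  1  3  0  2 -1  0 -3  1  0 -3 -2]
 [ 0 -2 -4 -3  0  0  1  1  0  0 -4 -1  2 -2  0  3 -2 -1]]
st
[[   0    5    0    1    0   -3   -1    0    0   -6    8    0  
[... 7135 characters left out ...]
 10    9   24   21   11    5   11   14    1   -1   -3    0]
 [  -1   -1   -3   -1   14   13    8   14   10   12   16   13   12   14   13   15   13   15   12   14    9    0    1    1    1]
 [   3   -1    1    0    9    9   14   15   13   16   13   15   12   13   11   13   11   12    6   10   10    9    0   -4    0]
 [   0    2   -1   -1    0   11   12   10   13   11   11   11   14    6    8    9   10   10    3    4    0    3    0   -3   -1]
 [   1    1   -1    0    1    9   13   11   11    5    3    4    5    0    1    0    0    0   -4   -1    2   -2    3   -2    1]
 [  -4    1   -1    1    1    3    2   -5    2    0   -6    0    0   -1    3    0    4   -2   -1    1   -2    0    0   -4    0]]
```

```bash
python3 - <<'E'
from h import *
np.set_printoptions(precision=4,suppress=True,linewidth=180)
def rect(P,lab):
    r=cv2.minAreaRect((P[:,:2]*1000).astype(np.float32)); print(lab,len(P),"c",np.round(r[0],1),"size",np.round(r[1],1),"ang",round(r[2],1),"medz",np.median(P[:,2])*1000, "mean",P[:,:2].mean(0)*1000)
rois=dict(top0=dict(hold=(298,334,190,222),st=(152,198,155,210)),side0=dict(hold=(236,270,222,268),st=(226,276,138,178)))
for n in rois:
    p,d,X=cloud(n)
    for nm,(u0,u1,v0,v1) in rois[n].items():
        P=X[v0:v1,u0:u1].reshape(-1,3); P=P[P[:,2]<.2]; z=P[:,2]
        if nm=="hold":
            rect(P[(z>.041)],n+" hold all>41")
            rect(P[(z>.066)],n+" cart")
            rect(P[(z>.080)],n+" plates+spigot")
        else:
            t=P[(z>.085)]; 
            rect(t,n+" st head>85"); rect(P[(z>.084)&(z<.105)&(P[:,0]<ray(n,(0,0),0)[0,0]+9)],n)
            f=P[(z>.005)&(z<.02)]; rect(f,n+" foot"); rect(P[z>.006],n+" all")
    # white mask
p,_,_,_=load("top0")
u0,u1,v0,v1=296,336,190,222
g=p[v0:v1,u0:u1].min(-1).astype(int); print(g[::1,::1])
E
```

```text
top0 hold all>41 454 c [ 491.1 -191.8] size [55.9 73.4] ang 9.5 medz 51.6526971366037 mean [ 490.4178 -189.3395]
top0 cart 172 c [ 490.7 -191.1] size [33.9 56.3] ang 10.0 medz 76.5364694037508 mean [ 490.7492 -190.9879]
top0 plates+spigot 64 c [ 491. -191.] size [19.5 56.2] ang 9.0 medz 85.46240950231198 mean [ 490.5562 -190.3034]
top0 st head>85 353 c [548.9 228. ] size [70.1 73.4] ang 1.3 medz 92.98062958987785 mean [546.0607 229.2684]
top0 357 c [549. 228.] size [70.3 73.4] ang 1.3 medz 92.95751680708686 mean [546.3148 229.3642]
top0 foot 740 c [558.3 232.8] size [166.2 138.3] ang 1.4 medz 11.630417528204484 mean [556.7098 221.6652]
top0 all 1350 c [558.2 233.6] size [165.1 138.1] ang 0.3 medz 16.323958141881036 mean [552.4527 224.0417]
side0 hold all>41 435 c [ 491.9 -198.1] size [57.2 75. ] ang 9.3 medz 56.58056233465292 mean [ 488.7923 -206.4864]
side0 cart 184 c [ 490.6 -198.1] size [35.1 59.3] ang 13.4 medz 77.46847765296111 mean [ 489.6665 -199.6314]
side0 plates+spigot 73 c [ 490.3 -197.6] size [19.9 60. ] ang 7.7 medz 84.79214857441374 mean [ 491.0939 -199.2346]
side0 st head>85 183 c [549.7 220.8] size [68.4 86.2] ang 5.9 medz 91.86020778292858 mean [548.873  222.2954]
side0 196 c [550.4 220.8] size [69.7 86.2] ang 5.9 medz 91.74200010668837 mean [549.139  221.1871]
side0 foot 428 c [568.2 276.5] size [248.3 173.3] ang 80.7 medz 11.673663517848265 mean [553.0753 210.285 ]
side0 all 927 c [559.3 251.4] size [201.2 152.6] ang 78.7 medz 50.28729402979415 mean [551.3842 210.9963]
[[129 129 128 ... 126 125 119]
 [128 127 126 ... 129 127 118]
 [126 127 128 ... 126 125 117]
 ...
 [106 106 108 ...  63  66  58]
 [106 109 107 ...  73  70  63]
 [109 106 108 ...  84  83  76]]
```

```bash
python3 - <<'E'
from h import *
np.set_printoptions(precision=4,suppress=True,linewidth=180)
T=cv2.cvtColor(np.load("top0.npz")["p"],cv2.COLOR_RGB2BGR);S=cv2.cvtColor(np.load("side0.npz")["p"],cv2.COLOR_RGB2BGR)
# tile crossings in top: draw from top ->side
pts=[(335,248),(240,248),(139,145),(337,150)]
X=ray("top0",pts,0); print(X); q=proj("side0",X); print(q)
# orange centroid etc
for n,im in(("top0",T),("side0",S)):
    h=cv2.cvtColor(im,cv2.COLOR_BGR2HSV)
    p,d,XX=cloud(n)
    m=(h[...,0]<12)&(h[...,1]>190)&(h[...,2]>100); 
    lab,nn=cv2.connectedComponents(m.astype(np.uint8))[::-1]
    m=m&(XX[...,2]>.02)&(abs(XX[...,0]-.42)<.1)&(abs(XX[...,1]+.2)<.08); P=XX[m]; print(n,len(P),P[P[:,2]>.05].mean(0),P.max(0))
    m=(h[...,0]>100)&(h[...,0]<130)&(h[...,1]>150)&(XX[...,2]>.11)&(XX[...,2]<.15); print("bluecap",m.sum(),XX[m].mean(0), XX[m].min(0),XX[m].max(0))
for n,im,(u,v) in(("a",T,None),("b",S,None)) if 0 else ():pass
out=cv2.resize(S[140:300,150:300],None,fx=4,fy=4,interpolation=cv2.INTER_CUBIC)
for x,y in q: cv2.circle(out,(int((x-150+.5)*4),int((y-140+.5)*4)),3,(0,0,255),-1)
cv2.imwrite("pics/s1.png",out)
out=cv2.resize(T[130:270,200:350],None,fx=4,fy=4,interpolation=cv2.INTER_CUBIC)
for x,y in pts: cv2.circle(out,(int((x-200+.5)*4),int((y-130+.5)*4)),3,(0,0,255),-1)
cv2.imwrite("pics/t1.png",out)
E
```

```text
[[ 0.369  -0.2606  0.    ]
 [ 0.362   0.0272  0.    ]
 [ 0.671   0.348   0.    ]
 [ 0.6696 -0.2644  0.    ]]
[[214.0919 275.6597]
 [200.9445 208.4227]
 [272.2098 144.3738]
 [318.0131 261.7549]]
top0 8 [ 0.3886 -0.1962  0.0577] [ 0.4073 -0.1816  0.0671]
bluecap 59 [ 0.5333 -0.466   0.1292] [ 0.522  -0.4769  0.1235] [ 0.5439 -0.4546  0.1344]
side0 42 [ 0.3868 -0.2173  0.0582] [ 0.413  -0.1936  0.0724]
bluecap 106 [ 0.5314 -0.4768  0.1277] [ 0.5209 -0.4867  0.1163] [ 0.5432 -0.4609  0.1338]
```

View pics/s1.png

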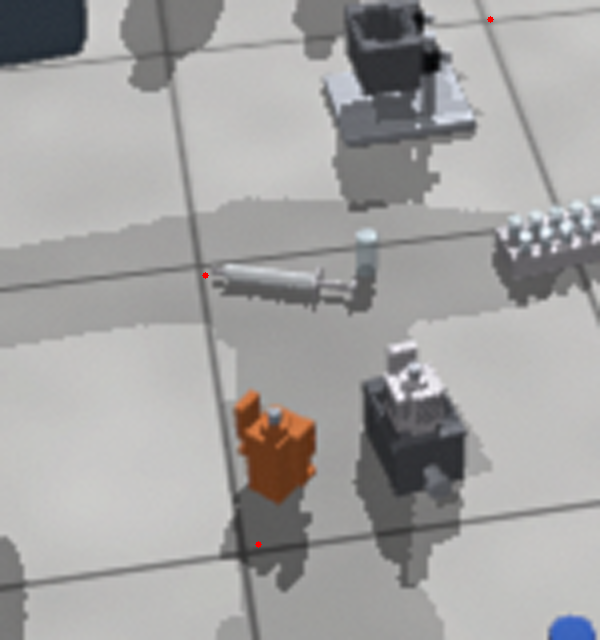

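View pics/t1.png

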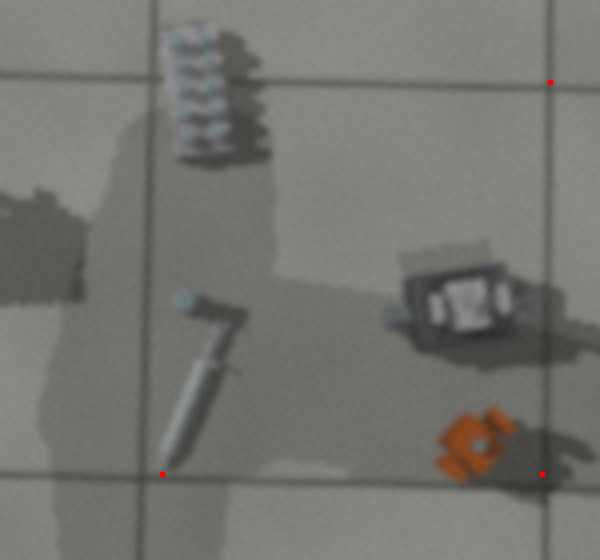

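```bash
python3 - <<'E'
from h import *
np.set_printoptions(precision=4,suppress=True)
f=lambda x,y,a,b:(x/4-.5+a,y/4-.5+b)
print(ray("top0",[f(547,486,200,130),f(143,475,200,130)],0)); print(ray("side0",[f(243,557,150,140),f(201,272,150,140)],0))
# robot TCP in both
import bench
o=bench.get_obs();e=o["eef_pos"]; print(proj("side0",e),proj("top0",e))
E
```

```text
[[ 0.36   -0.2644  0.    ]
 [ 0.3609  0.0415  0.    ]]
[[ 0.3571 -0.2696  0.    ]
 [ 0.3587  0.0324  0.    ]]
[[117.6875 323.4311]] [[474.0653 343.2833]]
```

```bash
python3 -c "
import bench;print([ (k,getattr(bench,k)) for k in dir(bench) if not k.startswith('_')])" | head -c 1500
python3 -m jog '[[[35,-21,0],[0,0,0.01],1],[[70,-42,0],[0,0,0.02],1],[[105,-64,0],[0,0,0.03],1],[[140,-85,0],[0,0,0.04],1],[[175,-106,0],[0,0,0.05],1],[[210,-127,0],[0,0,0.06],1],[[245,-148,0],[0,0,0.07],1],[[280,-170,0],[0,0,0.08],1],[[315,-191,0],[0,0,0.09],1],[[350,-212,0],[0,0,0.1],1],[[385,-234,0],[0,0,0.11],1],[[405,-246,0],[0,0,0.11],1],[[419,-254,0],[0,0,0.11],1],[[419,-254,0],[0,0,0.11],1],[[419,-254,0],[0,0,0.11],1]]'
```

```text
[('MotionError', <class 'bench.MotionError'>), ('camera', <function make.<locals>.drawn_camera at 0x7fb87abe0180>), ('get_calibration', <function make.<locals>.<lambda> at 0x7fb87abe0720>), ('get_obs', <function make.<locals>.<lambda> at 0x7fb87abe0680>), ('hand_in', <function connect.<locals>.done at 0x7fb87ab577e0>), ('tip_extent', 0.014)]
time_s: 1.35
eef_pos: [0.4906, -0.1936, 0.2445]
eef_rot: [-0.001, 0.996, 0.084, -0.0]
wrist_force: [-0.1, -0.4, 0.1]
opening: 1.002
```

```bash
cat > snap.py <<'E'
import sys
from bench import *
import cv2,numpy as np
t=sys.argv[1]
for n in("side","top"):
    p,d=camera(n); c=get_calibration(n)
    np.savez(f"{n}{t}.npz",p=p,d=d,W=c["world_from_camera"],k=[c[k] for k in("fx","fy","cx","cy")])
    cv2.imwrite(f"pics/{n}{t}.png",p[:,:,::-1])
E
python3 snap.py 1; python3 - <<'E'
from h import *
import cv2
S=cv2.imread("pics/side1.png");T=cv2.imread("pics/top1.png")
e=[.4906,-.1936,.2445]; print(proj("side1",e),proj("top1",e))
a=cv2.resize(S[130:280,180:330],None,fx=4,fy=4);cv2.imwrite("pics/a1.png",a)
a=cv2.resize(T[130:280,240:390],None,fx=4,fy=4);cv2.imwrite("pics/b1.png",a)
E
```

```text
[[252.82767925 187.89287385]] [[327.14473825 202.36401445]]
```

View pics/a1.png

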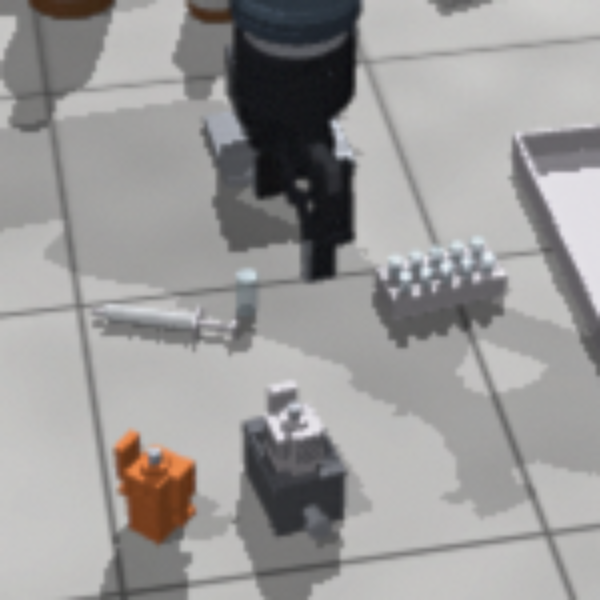

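View pics/b1.png

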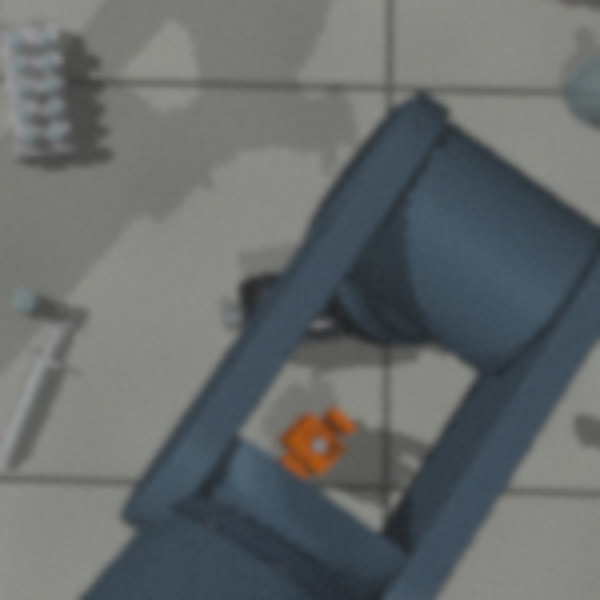

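```bash
python3 - <<'E'
from h import *
np.set_printoptions(precision=1,suppress=True,linewidth=180)
p,d,X=cloud("side1")
th=.168; ex=np.array([np.cos(th),np.sin(th),0]); ey=np.array([-np.sin(th),np.cos(th),0]); e=np.array([.4906,-.1936,.2445])
R=X[176:202,246:272]; L=np.stack([(R-e)@ex,(R-e)@ey,R[...,2]],-1)*1000
m=(L[...,2]>150)&(L[...,2]<320)
for r in range(R.shape[0]):
    k=m[r]
    if k.any():
        q=L[r][k]; print(r+176,k.sum(),"cols",246+np.where(k)[0][[0,-1]],"x",q[:,0].min(),q[:,0].max(),"y med",np.median(q[:,1]),"z",np.median(q[:,2]))
E
```

```text
176 8 cols [246 253] x -16.63794126549015 9.148966052432696 y med 40.53031655393767 z 254.00188308687945
177 11 cols [246 256] x -16.970355198514195 7.514023622577256 y med -31.8218520852094 z 308.4738293426831
178 11 cols [246 256] x -18.412358810457953 8.53115499965028 y med -30.880553349306233 z 304.54401647740303
179 7 cols [246 256] x -17.26157603209503 -4.456782218513107 y med -40.32414457103509 z 307.00512123771864
180 5 cols [252 256] x -16.77484591141155 -8.235507847496617 y med -43.78500626683995 z 305.5251647177856
181 7 cols [253 264] x -14.414588123078666 2.1434990146528388 y med -46.67965258564142 z 304.8309683452286
182 9 cols [254 267] x -11.949477700909268 8.881285843223992 y med -66.97082053397756 z 315.51666465225327
183 14 cols [254 268] x -12.905277649044894 12.5687005919354 y med -71.84037532073289 z 314.32206769013385
184 14 cols [255 268] x -12.379870399105155 12.533006291824561 y med -64.0429585301838 z 304.8970909725192
185 14 cols [255 268] x -13.132116814800263 11.362858615661468 y med -62.45973572440654 z 299.978015157046
186 14 cols [255 268] x -12.02350
[... 874 characters left out ...]
12319395539814 y med -55.73925857770403 z 268.4215744469861
195 9 cols [255 263] x -10.807602425624342 6.700364761104525 y med -55.866932768337534 z 264.0876354087094
196 9 cols [255 263] x -11.789751528746633 7.05029125413877 y med -54.525073432064055 z 260.4360004412245
197 9 cols [255 263] x -11.809652893396827 4.3305067653514095 y med -53.65791726738557 z 256.7335268485712
198 9 cols [255 263] x -11.208621417590122 5.73551907939399 y med -56.60568542035603 z 254.70805414873533
199 7 cols [256 262] x -9.948985260858471 7.121784369442886 y med -54.7744695812012 z 249.82150897146482
200 4 cols [256 259] x -10.372320800991512 -2.1196291452569973 y med -50.445316449014314 z 245.01716172479826
```

```bash
python3 -m jog '[[[1,1,36],[0,0,0],1],[[1.6,2.7,72],[0,0,0],1],[[1.6,2.7,105],[0,0,0],1],[[1.6,2.7,130],[0,0,0],1],[[1.6,2.7,144],[0,0,0],1],[[1.6,2.7,144],[0,0,0],1],[[1.6,2.7,144],[0,0,0],1]]'
python3 snap.py 2; python3 - <<'E'
import cv2
S=cv2.imread("pics/side2.png")
a=cv2.resize(S[190:280,200:320],None,fx=6,fy=6,interpolation=cv2.INTER_CUBIC);cv2.imwrite("pics/a2.png",cv2.convertScaleAbs(a,alpha=1.5))
E
```

```text
time_s: 2.03
eef_pos: [0.4908, -0.1977, 0.1002]
eef_rot: [-0.001, 0.997, 0.082, -0.001]
wrist_force: [1.2, -0.1, 0.3]
opening: 0.999
```

View pics/a2.png

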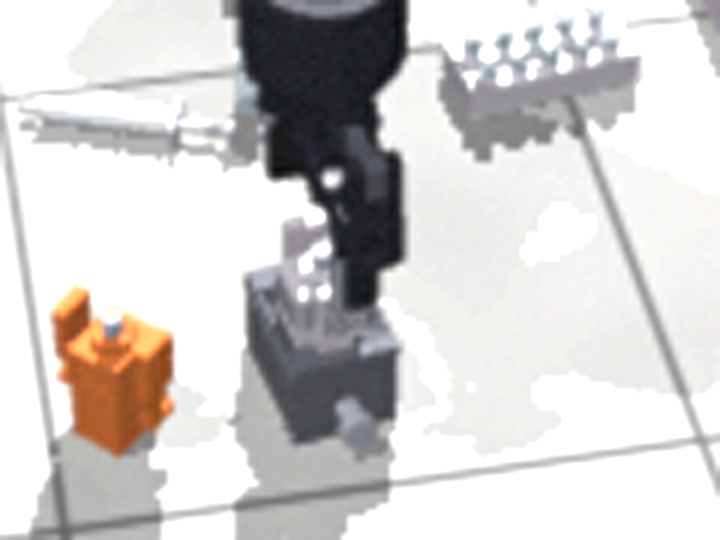

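```bash
python3 - <<'E'
from h import *
np.set_printoptions(precision=1,suppress=True,linewidth=200)
th=.165; ex=np.array([np.cos(th),np.sin(th),0]); ey=np.array([-np.sin(th),np.cos(th),0])
e=np.array([.4908,-.1977,0])
p,d,X=cloud("side2")
u0,u1,v0,v1=238,272,218,256
R=X[v0:v1,u0:u1]; L=np.stack([(R-e)@ex,(R-e)@ey,R[...,2]],-1)*1000; g=p[v0:v1,u0:u1].mean(-1)
wh=(g>100)&(L[...,2]>55); bl=(g<40)&(L[...,2]>75)
print("finger rows")
for r in range(0,R.shape[0]):
    for nm,m in(("F",bl),("W",wh)):
        k=m[r]
        if k.sum()>2:
            q=L[r][k]; print(r+v0,nm,k.sum(),"x",q[:,0].min(),q[:,0].max(),"y",q[:,1].min(),np.median(q[:,1]),q[:,1].max(),"z",np.median(q[:,2]))
# plates from unobstructed side0 & top0 in this frame
for n,(u0,u1,v0,v1) in dict(side0=(236,270,222,268),top0=(298,334,190,222)).items():
    p,d,X=cloud(n); P=X[v0:v1,u0:u1].reshape(-1,3); P=P[(P[:,2]>.08)&(P[:,2]<.1)]
    L=np.stack([(P-e)@ex,(P-e)@ey],-1)*1000
    for nm,m in(("far",L[:,1]>12 if n=="side0" else L[:,1]>15),("spig",abs(L[:,1])<10),("near",L[:,1]<-14 if n=="side0" else L[:,1]<-8)):
        print(n,nm,m.sum(),np.median(L[m],0),L[m].min(0),L[m].max(0))
E
```

```text
finger rows
218 F 14 x -16.71720937962365 6.929068728603809 y -69.52121447234526 -30.493095183605668 43.942800301703485 z 172.23778509655983
219 F 7 x -16.536576763824417 7.081226592533174 y -69.25750860176028 -68.19822562398217 -29.092896687533674 z 196.46888425766207
220 F 6 x -17.20153864934675 6.111088682380014 y -71.79296140590994 -69.09306573389671 -38.570801811429114 z 195.42366808823618
221 F 8 x -17.02535234368821 6.061202377455562 y -72.10327345732853 -67.74198180863232 -38.132265199524774 z 191.72416121077094
222 F 10 x -14.940011086080888 7.3764919743101975 y -71.11419557775245 -64.13481178552864 -39.53800489741503 z 184.67219575278637
223 F 14 x -15.737180178328781 9.0664538491027 y -72.59827329155489 -66.99869622105373 -42.330506508236745 z 181.53359608021697
224 F 11 x -14.537709420373922 8.462591571200512 y -73.2637276998234 -68.04664675218649 -43.4788370481076 z 179.32400808755455
225 F 10 x -13.263730751867552 5.109649723836438 y -75.16634002326929 -71.1974633128512 -42.63938003768824 z 179.36203129621086
225 W 3 x 5.865566918852074 9.473129928720821 y 24.9891126286
[... 3488 characters left out ...]
8539853731
239 W 7 x -15.900248745564664 -5.438027959807191 y -25.830878079327345 -10.5839819267185 -3.253728438588043 z 74.21306782090109
240 F 4 x -6.7230551981283355 3.0816550120903745 y -58.77013748250645 -57.98435019658842 -54.77109196683288 z 112.21816378304399
240 W 4 x -15.727909008003218 -10.102309830868917 y -28.821954589031208 -12.454620341276188 -11.104709522248324 z 71.89783917592129
side0 far 25 [-0.6 22.7] [-9.8 19.8] [10.3 29.9]
side0 spig 20 [-0.3 -1.2] [-8.5 -9.8] [7.8 7.2]
side0 near 27 [ -0.1 -25. ] [ -9.  -29.7] [  8.7 -19.9]
top0 far 21 [ 0.9 30.6] [-8.2 26.6] [ 9.9 34.7]
top0 spig 17 [0.6 6.3] [-8.1 -1.7] [9.7 9.7]
top0 near 20 [  1.2 -17.5] [ -8.5 -21.5] [ 10.9 -14. ]
```

```bash
python3 -m jog '[[[2,0,10],[0,0,0],1],[[2,0,20],[0,0,0],1],[[2,0,28],[0,0,0],1],[[2,0,28],[0,0,0],0.9],[[2,0,28],[0,0,0],0.8],[[2,0,28],[0,0,0],0.72],[[2,0,28],[0,0,0],0.72],[[2,0,28],[0,0,0],0.72]]'; python3 -c "
from bench import *
o=get_obs();print(o['wrist_force'],o['torque'],o['eef_pos'],o['opening'])"
```

```text
time_s: 2.8
eef_pos: [0.4942, -0.1974, 0.0741]
eef_rot: [-0.0, 0.997, 0.082, 0.0]
wrist_force: [-0.6, 3.6, -1.9]
opening: 0.716
[-0.59129594  3.59634178 -1.90859356] [0.36563696 0.07932231 0.02330388] [ 0.49416299 -0.19738131  0.07406853] 0.7158265430312744
```

```bash
python3 -m jog '[[[0,-1,0],[0,0,0],0.72],[[0,-2,1.5],[0,0,0],0.72],[[0,-2,1.5],[0,0,0],0.72],[[0,-2,1.5],[0,0,0],0.72]]'; python3 -c "
from bench import *
o=get_obs();print(o['wrist_force'],o['torque'],o['eef_pos'],o['opening'])"
```

```text
time_s: 3.13
eef_pos: [0.494, -0.1956, 0.0727]
eef_rot: [-0.0, 0.997, 0.082, 0.0]
wrist_force: [0.0, 0.4, -0.0]
opening: 0.721
[ 0.03504903  0.4376232  -0.03528039] [ 0.02138165 -0.00346651  0.01527885] [ 0.49402401 -0.19561697  0.07274214] 0.72068805646628
```

```bash
python3 -m jog '[[[0,-0.5,0],[0,0,0],0.7],[[0,-1,0],[0,0,0],0.67],[[0,-1,0],[0,0,0],0.67],[[0,-1,0],[0,0,0],0.67]]'; python3 -c "
from bench import *
o=get_obs();print(o['wrist_force'],o['torque'],o['eef_pos'],o['opening'])"
```

```text
time_s: 3.47
eef_pos: [0.4939, -0.1947, 0.0728]
eef_rot: [-0.0, 0.997, 0.082, 0.0]
wrist_force: [-0.5, 0.4, -0.7]
opening: 0.669
[-0.52384192  0.39297465 -0.6752119 ] [ 0.00782381  0.01728681 -0.05111199] [ 0.49388385 -0.19465751  0.07279856] 0.6688948686610312
```

```bash
python3 -m jog '[[[0,0,0],[0,0,0],0.65],[[0,0,0],[0,0,0],0.63],[[0,0,0],[0,0,0],0.61],[[0,0,0],[0,0,0],0.61],[[0,0,0],[0,0,0],0.61]]'; python3 -c "
from bench import *
o=get_obs();print(o['wrist_force'],o['torque'],o['eef_pos'],o['opening'])"
```

```text
time_s: 3.88
eef_pos: [0.4941, -0.1948, 0.0731]
eef_rot: [0.0, 0.997, 0.082, 0.001]
wrist_force: [-0.9, 0.5, 4.0]
opening: 0.616
[-0.87194009  0.45680572  3.97589521] [0.12324227 0.2610019  0.00286343] [ 0.49407449 -0.19479926  0.0731438 ] 0.615857883302058
```

```bash
python3 -m jog '[[[0,0,-0.5],[0,0,0],0.59],[[0,0,-0.8],[0,0,0],0.57],[[0,0,-1],[0,0,0],0.55],[[0,0,-1],[0,0,0],0.55],[[0,0,-1],[0,0,0],0.55]]'; python3 -c "
from bench import *
o=get_obs();print(o['wrist_force'],o['torque'],o['eef_pos'],o['opening'])"
```

```text
time_s: 4.3
eef_pos: [0.4941, -0.1948, 0.0742]
eef_rot: [0.0, 0.997, 0.082, 0.001]
wrist_force: [-0.7, 0.9, 5.2]
opening: 0.552
[-0.70099812  0.85843523  5.20378333] [0.15295038 0.2604131  0.04227223] [ 0.494076   -0.19484898  0.0741799 ] 0.5522815414407849
```

```bash
python3 -m jog '[[[0,0,-0.3],[0,0,0],0.54],[[0,0,-0.5],[0,0,0],0.53],[[0,0,-0.6],[0,0,0],0.52],[[0,0,-0.6],[0,0,0],0.52],[[0,0,-0.6],[0,0,0],0.52]]'; python3 -c "
from bench import *
o=get_obs();print(o['wrist_force'],o['torque'],o['eef_pos'],o['opening'])"
```

```text
time_s: 4.72
eef_pos: [0.4941, -0.1948, 0.0748]
eef_rot: [0.0, 0.997, 0.082, 0.001]
wrist_force: [-0.8, 0.9, 3.9]
opening: 0.519
[-0.80554181  0.90356951  3.94666286] [0.16171461 0.25912905 0.00336465] [ 0.49408734 -0.19484916  0.07479974] 0.518590383778625
```

```bash
python3 -m jog '[[[0,0,-0.2],[0,0,0],0.505],[[0,0,-0.4],[0,0,0],0.505],[[0,0,-1],[0,0,0],0.505],[[0,0,-2],[0,0,0],0.505],[[0,0,-3],[0,0,0],0.505],[[0,0,-4],[0,0,0],0.505],[[0,0,-4],[0,0,0],0.505]]'; python3 -c "
from bench import *
o=get_obs();print(o['wrist_force'],o['torque'],o['eef_pos'],o['opening'])"
```

```text
time_s: 5.3
eef_pos: [0.4939, -0.1948, 0.0785]
eef_rot: [-0.0, 0.997, 0.082, 0.001]
wrist_force: [0.4, -0.1, -2.0]
opening: 0.509
[ 0.44838123 -0.09127825 -2.01023343] [-0.00449091  0.02311337  0.02381396] [ 0.49387861 -0.19478211  0.07848755] 0.508974391661848
```

```bash
python3 -m jog '[[[0,0,-5],[0,0,0],0.505],[[0,0,-12],[0,0,0],0.505],[[0,0,-22],[0,0,0],0.505],[[0,0,-36],[0,0,0],0.505],[[0,0,-52],[0,0,0],0.505],[[0,0,-70],[0,0,0],0.505],[[0,0,-90],[0,0,0],0.505],[[0,0,-100],[0,0,0],0.505],[[0,0,-100],[0,0,0],0.505]]'; python3 snap.py 3; python3 - <<'E'
from bench import *
import cv2
o=get_obs();print(o['wrist_force'],o['torque'],o['eef_pos'],o['opening'])
S=cv2.imread("pics/side3.png")
a=cv2.resize(S[150:270,200:320],None,fx=5,fy=5,interpolation=cv2.INTER_CUBIC);cv2.imwrite("pics/a3.png",cv2.convertScaleAbs(a,alpha=1.4))
E
```

```text
time_s: 6.05
eef_pos: [0.4955, -0.1959, 0.182]
eef_rot: [0.002, 0.997, 0.082, 0.003]
wrist_force: [0.0, 0.2, -2.3]
opening: 0.507
[ 0.51708578  0.93493346 -2.75061042] [ 0.02120527  0.02121783 -0.08032782] [ 0.49384103 -0.19482169  0.17871499] 0.5035416411076182
```

View pics/a3.png

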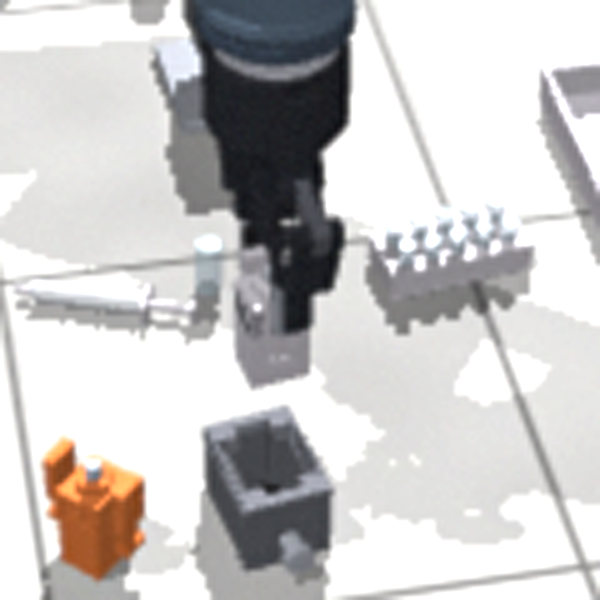

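```bash
cat > fit.py <<'E'
from h import *
np.set_printoptions(precision=1,suppress=True,linewidth=200)
def comp(m):
    n,l,s,c=cv2.connectedComponentsWithStats(m.astype(np.uint8),connectivity=4); i=1+np.argmax(s[1:,4]); return l==i
def zmask(n,roi,lo,hi):
    p,d,X=cloud(n); u0,u1,v0,v1=roi; m=np.zeros(d.shape,bool)
    Z=cv2.medianBlur(X[...,2].astype(np.float32),3)
    m[v0:v1,u0:u1]=((Z>lo)&(Z<hi))[v0:v1,u0:u1]
    return p,X,comp(m)
def rr(n,m,z,lab):
    v,u=np.where(m); P=ray(n,np.c_[u,v],z)[:,:2]*1000
    r=cv2.minAreaRect(P.astype(np.float32)); print(n,lab,len(P),"c",np.array(r[0]),"size",np.array(r[1]),"ang",r[2]); return P
if __name__=="__main__":
    st=(148,205,150,215); ho=(296,338,186,226)
    _,X,m=zmask("top0",ho,.04,.2); rr("top0",m,.05,"holder outline")
    _,X,m=zmask("top0",st,.006,.2); rr("top0",m,.012,"foot outline")
    _,X,m=zmask("top0",st,.084,.098); P=rr("top0",m,.094,"head")
    p,X,m=zmask("top0",st,.057,.070)
    m=m.copy(); v,u=np.where(m); print("seal?",len(u),ray("top0",[[u.mean(),v.mean()]],.0625)*1000, ray("top0",[[(u.min()+u.max())/2,(v.min()+v.max())/2]],.0625)*1000, X[m][:,2].mean()*1000)
    zs=cloud("top0")[2][150:215,148:205,2].ravel()*1000
    print(np.histogram(zs,bins=np.arange(40,104,4)))
E
python3 fit.py
```

```text
top0 holder outline 470 c [ 490.7 -190.6] size [55.7 73.2] ang 9.497994422912598
top0 foot outline 1321 c [556.1 229.9] size [119.7 103.5] ang 2.381789445877075
top0 head 359 c [548.7 228.1] size [69.1 71.6] ang 2.1073498725891113
seal? 36 [[542.5 228.1  62.5]] [[542.9 227.8  62.5]] 62.91114252455039
(array([  6,  29,  74,  29,  18,  33,  15,  15,  21,  24,  23,  31, 104, 159,  60]), array([ 40,  44,  48,  52,  56,  60,  64,  68,  72,  76,  80,  84,  88,  92,  96, 100]))
```

```bash
python3 - <<'E'
from fit import *
st=(220,282,130,190)
p,X,m=zmask("side0",st,.006,.2); 
print("box",np.where(m)[1].min(),np.where(m)[1].max(),np.where(m)[0].min(),np.where(m)[0].max())
p,X,m=zmask("side0",st,.088,.105); P=rr("side0",m,.094,"head rim"); Q=X[m]*1000; print(np.percentile(Q,[1,50,99],axis=0))
# seal in side
m2=np.zeros_like(m);m2[130:190,220:282]=True
# empty holder rim in side3 and side0 head rim, zoomed for corner picking
for n,(u0,v0),nm in(("side3",(235,225),"c_hold"),("side0",(232,134),"c_st")):
    im=cv2.cvtColor(load(n)[0],cv2.COLOR_RGB2BGR)[v0:v0+45,u0:u0+50]
    cv2.imwrite(f"pics/{nm}.png",cv2.convertScaleAbs(cv2.resize(im,None,fx=12,fy=12,interpolation=cv2.INTER_CUBIC),alpha=1.6))
p,X,m=zmask("side3",(230,275,225,275),.043,.055); rr("side3",m,.05,"holder rim")
E
```

```text
box 231 268 138 174
side0 head rim 157 c [548.4 221.3] size [67.9 86.2] ang 1.6134251356124878
[[515.4 179.9  81.4]
 [550.4 229.   92.3]
 [582.4 263.8  98.7]]
side3 holder rim 256 c [ 491.  -199.1] size [54.8 78.3] ang 9.624369621276855
```

View pics/c_hold.png

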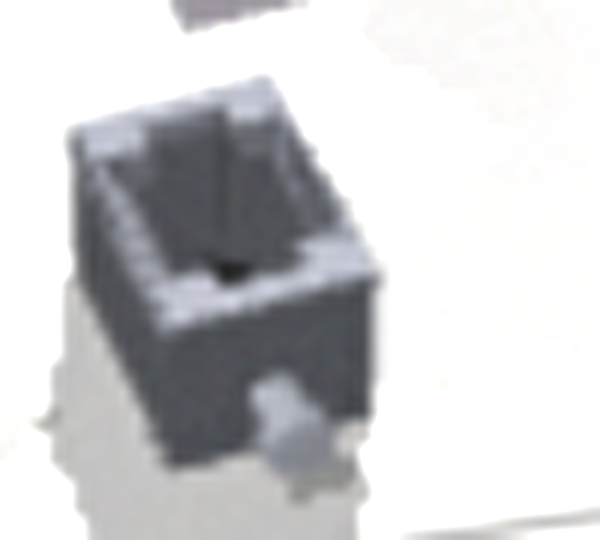

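View pics/c_st.png

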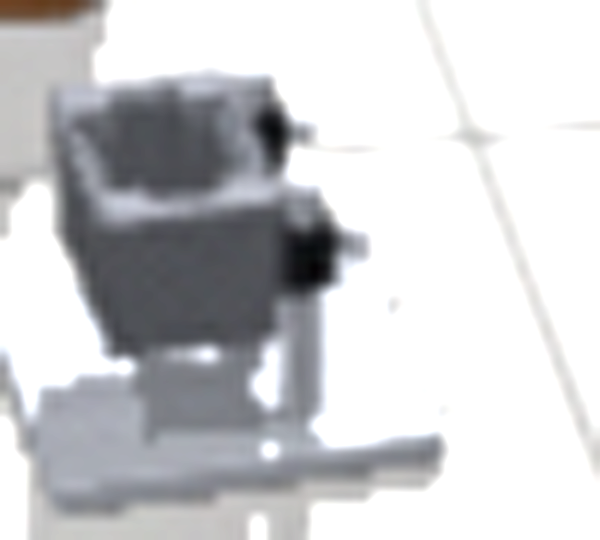

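```bash
python3 - <<'E'
from h import *
np.set_printoptions(precision=1,suppress=True,linewidth=200)
def go(n,pts,o,z,lab):
    P=ray(n,np.array(pts)/12-.5+np.array(o),z)*1000; print(lab,P[:,:2].tolist(),"c",P.mean(0)[:2])
    for a,b in((0,1),(1,2),(2,3),(3,0)): v=P[b]-P[a]; print("  edge",np.hypot(*v[:2]),np.degrees(np.arctan2(v[1],v[0])))
go("side3",[(75,133),(268,80),(378,268),(163,328)],(235,225),.05,"holder")
for z in(.092,.094,.096): go("side0",[(57,92),(270,80),(285,203),(93,222)],(232,134),z,"head")
E
```

```text
holder [[460.5998424689478, -168.4966227310022], [510.0328237435674, -159.1570012107365], [523.3695250514808, -225.7716183039288], [470.0657129456179, -235.34543662287032]] c [ 491.  -197.2]
  edge 50.30753589511913 10.699063017226083
  edge 67.93654989951378 -78.67867329109117
  edge 54.15675749360583 -169.81775448614476
  edge 67.51567686567851 98.05956746403182
head [[517.2610717688544, 258.06658246291136], [580.5017490232534, 253.07486139701928], [572.6888198594885, 189.48757557415453], [516.6815586623451, 190.00855776633395]] c [546.8 222.7]
  edge 63.43737493618984 -4.513120504477167
  edge 64.06547260761216 -97.00478646511057
  edge 56.00968424522328 179.46704732094975
  edge 68.06049192476172 89.51213904779578
head [[516.8135499342263, 255.0922720157367], [579.9197532605151, 250.1111652627981], [572.1234373798509, 186.65909039075945], [516.2352690947833, 187.17896477503905]] c [546.3 219.8]
  edge 63.30248275338868 -4.513120504477077
  edge 63.929244848331315 -97.00478646511043
  edge 55.89058618081813 179.46704732094966
  edge 67.91576922260886 89.51213904779596
head [[516.3660280995985, 252.11796156856227], [579.3377574977771, 247.1474691285769], [571.5580549002134, 183.8306052073646], [515.7889795272215, 184.34937178374412]] c [545.8 216.9]
  edge 63.167590570587656 -4.513120504477183
  edge 63.79301708905022 -97.0047864651105
  edge 55.7714881164132 179.46704732094986
  edge 67.77104652045622 89.51213904779583
```

```bash
python3 - <<'E'
from fit import *
st=(148,205,150,215)
p,X,m=zmask("top0",st,.006,.2)
def edges(m,z,n,side,lo,hi):
    # boundary pixel along each col/row
    pts=[]
    rng=range(lo,hi)
    for i in rng:
        if side in"tb":
            v=np.where(m[:,i])[0]
            if len(v): pts.append((i,v[0]-.5 if side=="t" else v[-1]+.5))
        else:
            u=np.where(m[i])[0]
            if len(u): pts.append((u[0]-.5 if side=="l" else u[-1]+.5,i))
    P=ray(n,pts,z)[:,:2]*1000; l=cv2.fitLine(P.astype(np.float32),cv2.DIST_HUBER,0,.01,.01).ravel()
    return l, np.degrees(np.arctan2(l[1],l[0]))
v,u=np.where(m);print(u.min(),u.max(),v.min(),v.max())
for s,lo,hi in(("t",165,188),("b",165,188),("l",188,200),("r",168,198)):
    l,a=edges(m,.012,"top0",s,lo,hi); print("foot",s,l[2:],a)
p,X,mh=zmask("top0",st,.084,.105)
for s,lo,hi in(("b",162,180),("l",177,191),("r",177,191)):
    l,a=edges(mh,.094,"top0",s,lo,hi); print("head",s,l[2:],a)
ho=(296,338,186,226)
p,X,m=zmask("top0",ho,.04,.2)
v,u=np.where(m);print(u.min(),u.max(),v.min(),v.max())
for s,lo,hi in(("t",305,322),("b",308,325),("l",199,213),("r",199,210)):
    l,a=edges(m,.05,"top0",s,lo,hi); print("holder",s,l[2:],a)
E
```

```text
158 192 163 202
foot t [616.9 228.8] -87.4191
foot b [496.7 222.7] -85.05685
foot l [523.1 279.7] 16.501188
foot r [565.8 179. ] 4.569099
head b [515.1 225.9] -87.019936
head l [543.4 265. ] 2.387547
head r [544.6 190.7] 2.1018066
302 328 196 217
holder t [ 518.1 -185. ] -80.315956
holder b [ 463.6 -197. ] -78.96464
holder l [ 489.1 -153.8] 6.4882407
holder r [ 497.9 -226.6] 8.2508955
```

```bash
python3 -m jog '[[[2,-6,-10],[0,0,0],0.505],[[7,-22,-20],[0,0,0.01],0.505],[[15,-49,-30],[0,0,0.02],0.505],[[24,-80,-30],[0,0,0.03],0.505],[[33,-111,-30],[0,0,0.04],0.505],[[42,-142,-30],[0,0,0.05],0.505],[[51,-173,-30],[0,0,0.06],0.505],[[60,-204,-30],[0,0,0.07],0.505],[[69,-235,-30],[0,0,0.08],0.505],[[79,-266,-30],[0,0,0.09],0.505],[[88,-297,-30],[0,0,0.1],0.505],[[97,-328,-30],[0,0,0.11],0.505],[[106,-357,-30],[0,0,0.12],0.505],[[113,-380,-30],[0,0,0.12],0.505],[[118,-396,-30],[0,0,0.12],0.505],[[120,-404,-30],[0,0,0.12],0.505],[[120,-404,-30],[0,0,0.12],0.505],[[120,-404,-30],[0,0,0.12],0.505]]'; python3 snap.py 4; python3 - <<'E'
from bench import *
import cv2,numpy as np
from scipy.spatial.transform import Rotation as R
o=get_obs();print(o['wrist_force'],o['torque'],o['eef_pos'],o['opening'],o['eef_rot'])
w,x,y,z=o['eef_rot'];print(R.from_quat([x,y,z,w]).as_matrix().round(4))
S=cv2.imread("pics/side4.png");T=cv2.imread("pics/top4.png")
a=cv2.resize(S[70:190,190:310],None,fx=5,fy=5,interpolation=cv2.INTER_CUBIC)
b=cv2.resize(T[130:250,120:240],None,fx=5,fy=5,interpolation=cv2.INTER_CUBIC)
cv2.imwrite("pics/a4.png",cv2.convertScaleAbs(a,alpha=1.4));cv2.imwrite("pics/b4.png",b)
E
```

```text
time_s: 7.65
eef_pos: [0.5454, 0.2232, 0.208]
eef_rot: [0.001, 1.0, 0.023, 0.0]
wrist_force: [0.1, -0.9, -1.7]
opening: 0.506
[-0.37622545 -0.15755192 -2.05877408] [-0.03718501  0.04858074  0.01134809] [0.54573864 0.22235018 0.20830206] 0.5076178519294554 [5.05141100e-04 9.99761165e-01 2.18434269e-02 4.70797226e-04]
[[ 9.99e-01  4.37e-02  1.00e-03]
 [ 4.37e-02 -9.99e-01 -1.00e-03]
 [ 9.00e-04  1.00e-03 -1.00e+00]]
```

View pics/a4.png

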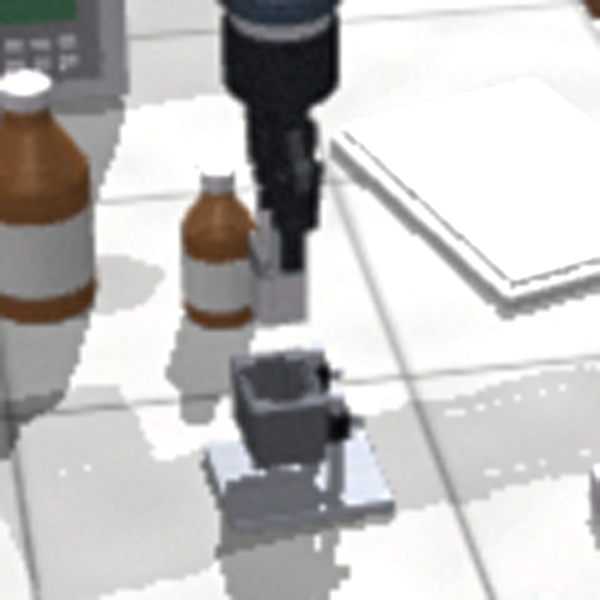

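View pics/b4.png

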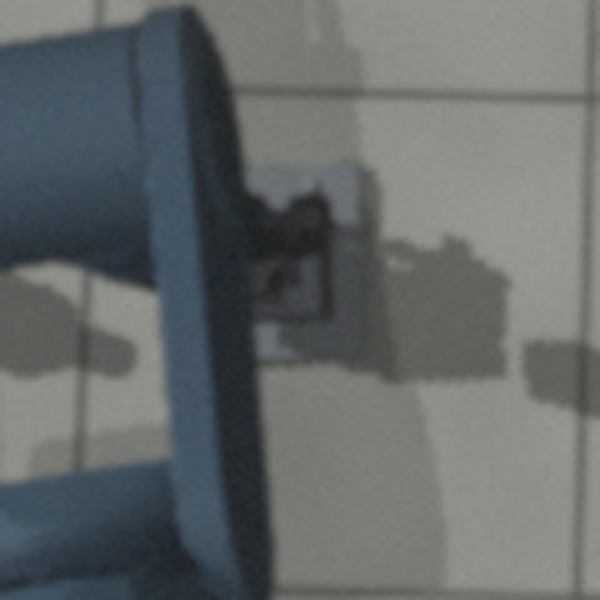

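```bash
python3 - <<'E'
from fit import *
for n,e,th,roi in(("side4",[.5456,.2228,.2083],.044,(236,256,105,138)),("side3",[.4938,-.1948,.1787],.165,(242,268,196,230))):
    p,d,X=cloud(n); ex=np.array([np.cos(th),np.sin(th),0]); ey=np.array([-np.sin(th),np.cos(th),0])
    u0,u1,v0,v1=roi; Rr=X[v0:v1,u0:u1]; L=np.stack([(Rr-np.array([e[0],e[1],0]))@ex,(Rr-np.array([e[0],e[1],0]))@ey,Rr[...,2]],-1)*1000
    g=p[v0:v1,u0:u1].mean(-1)
    m=(L[...,2]>90)&(L[...,2]<230)&(abs(L[...,1])<60)
    for r in range(m.shape[0]):
        k=m[r]&(abs(L[r,:,1])<30)
        if k.sum()>2: q=L[r][k]; print(n,r+v0,k.sum(),u0+np.where(k)[0][[0,-1]],"x",q[:,0].min(),q[:,0].max(),"y",np.median(q[:,1]),"z",np.median(q[:,2]), "g",g[r][k].mean())
E
```

```text
side4 109 3 [241 243] x -10.034823626265844 -4.941578352781238 y 21.93480926017832 z 227.83005291109293 g 47.444444444444436
side4 110 3 [241 243] x -10.919828623456054 -4.9144748957890245 y 19.11068199389016 z 225.2638939422378 g 47.444444444444436
side4 111 3 [241 243] x -10.809206691668624 -5.28891973895734 y 21.470123917023702 z 220.44427485797559 g 55.11111111111111
side4 112 3 [241 243] x -11.636530567154118 -4.596536877410972 y 20.112701214209622 z 217.84538724656366 g 91.8888888888889
side4 113 3 [241 243] x -12.105017895915188 -5.095861204724038 y 18.077616924706096 z 215.20871435419676 g 99.44444444444444
side4 114 3 [241 243] x -12.372170305641845 -5.387251634170277 y 17.005467167565794 z 211.994633085411 g 98.0
side4 115 4 [241 244] x -11.402074420799126 -6.66228126032067 y 11.448654307302052 z 210.80629118086236 g 79.33333333333333
side4 116 5 [241 245] x -11.024503239797601 -8.563800371817553 y 2.9259409187398915 z 211.87913956136927 g 79.66666666666666
side4 117 7 [240 248] x -18.21234877716537 2.803387616978585 y -4.104867681708318 z 212.30419531448942 g 75.7142857142
[... 5116 characters left out ...]
26965383 y -16.250084629054545 z 144.5640805189059 g 106.20000000000002
side3 222 15 [247 261] x -18.338688054899325 15.026505835007944 y -17.301284078073234 z 142.8285398871143 g 106.66666666666669
side3 223 14 [248 261] x -18.52185441825362 14.09549040754538 y -17.92622958193362 z 135.12078621766204 g 102.21428571428571
side3 224 13 [249 261] x -18.65528745247341 14.508378454638436 y -16.67062114395741 z 130.74637366733154 g 101.38461538461539
side3 225 11 [249 259] x -18.973917934721577 9.928063198491978 y -14.702221205891664 z 126.76679731000206 g 106.9090909090909
side3 226 6 [250 255] x -16.50939745881379 -3.206379476974921 y -16.306629394701197 z 125.6494634321813 g 111.94444444444444
```

```bash
python3 -m jog '[[[-0.3,-1.3,8],[0,0,0],0.505],[[-0.3,-1.3,22],[0,0,0],0.505],[[-0.3,-1.3,36],[0,0,0],0.505],[[-0.3,-1.3,46],[0,0,0],0.505],[[-0.3,-1.3,51],[0,0,0],0.505],[[-0.3,-1.3,51],[0,0,0],0.505]]'; python3 snap.py 5; cat > st.py <<'E'
from bench import *
import numpy as np
np.set_printoptions(precision=4,suppress=True)
o=get_obs();print(o['time_s'],o['wrist_force'],o['torque'],o['eef_pos'],o['opening'],o['eef_rot'])
E
python3 st.py; python3 - <<'E'
import cv2
S=cv2.imread("pics/side5.png")
a=cv2.resize(S[110:180,215:295],None,fx=8,fy=8,interpolation=cv2.INTER_CUBIC)
cv2.imwrite("pics/a5.png",cv2.convertScaleAbs(a,alpha=1.5))
E
```

```text
time_s: 8.25
eef_pos: [0.5445, 0.2228, 0.1555]
eef_rot: [0.001, 1.0, 0.021, -0.001]
wrist_force: [-0.9, 0.3, -1.2]
opening: 0.509
8.35 [ 0.2122  0.3074 -2.0595] [0.0024 0.0188 0.0531] [0.5457 0.2233 0.1575] 0.5089251249585328 [0.0005 0.9998 0.0216 0.0005]
```

View pics/a5.png

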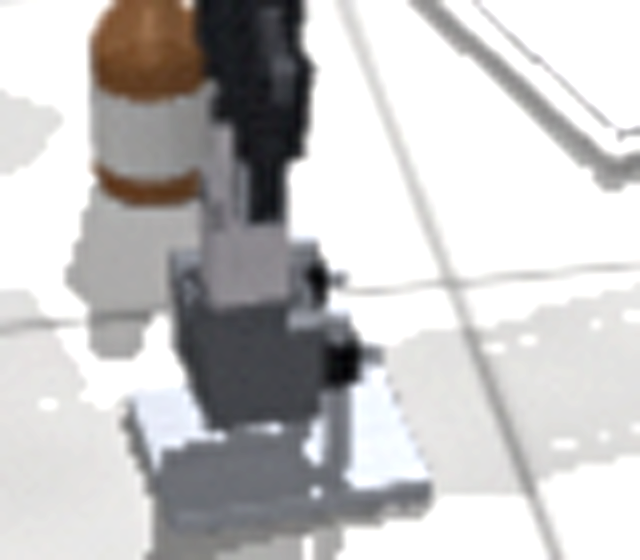

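```bash
python3 -m jog '[[[0,-0.5,2],[0,0,0],0.505],[[0,-0.5,4],[0,0,0],0.505],[[0,-0.5,6],[0,0,0],0.505],[[0,-0.5,8],[0,0,0],0.505],[[0,-0.5,8],[0,0,0],0.505]]';python3 st.py
```

```text
time_s: 8.77
eef_pos: [0.5454, 0.2238, 0.1491]
eef_rot: [0.001, 1.0, 0.022, 0.0]
wrist_force: [1.0, -0.9, -1.8]
opening: 0.507
8.7667 [ 0.9541 -0.9005 -1.7705] [-0.0012 -0.0325 -0.026 ] [0.5454 0.2238 0.1491] 0.5070905639755758 [0.0006 0.9998 0.0217 0.0003]
```

```bash
python3 -m jog '[[[0,0,1.5],[0,0,0],0.505],[[0,0,3],[0,0,0],0.505],[[0,0,4],[0,0,0],0.505],[[0,0,5],[0,0,0],0.505],[[0,0,5],[0,0,0],0.505]]';python3 st.py
```

```text
time_s: 9.18
eef_pos: [0.5452, 0.2238, 0.1438]
eef_rot: [0.001, 1.0, 0.022, 0.0]
wrist_force: [0.4, -0.6, -2.1]
opening: 0.513
9.1833 [ 0.3777 -0.5895 -2.0571] [ 0.0145 -0.0262  0.0337] [0.5452 0.2238 0.1438] 0.5134435366090117 [0.0006 0.9998 0.0217 0.    ]
```

```bash
python3 -m jog '[[[0,0,1.5],[0,0,0],0.505],[[0,0,3],[0,0,0],0.505],[[0,0,4.5],[0,0,0],0.505],[[0,0,6],[0,0,0],0.505],[[0,0,7.5],[0,0,0],0.505],[[0,0,8],[0,0,0],0.505],[[0,0,8],[0,0,0],0.505]]';python3 st.py
```

```text
time_s: 9.77
eef_pos: [0.5451, 0.2237, 0.1356]
eef_rot: [0.001, 1.0, 0.022, -0.0]
wrist_force: [1.0, -0.2, -1.5]
opening: 0.508
9.7667 [ 1.0136 -0.1976 -1.5093] [-0.0022  0.0255 -0.032 ] [0.5451 0.2237 0.1356] 0.5078624092013634 [ 0.0006  0.9998  0.0217 -0.0001]
```

```bash
python3 -m jog '[[[0,0,1.5],[0,0,0],0.505],[[0,0,3],[0,0,0],0.505],[[0,0,4.5],[0,0,0],0.505],[[0,0,6],[0,0,0],0.505],[[0,0,7],[0,0,0],0.505],[[0,0,7],[0,0,0],0.505]]';python3 st.py
```

```text
time_s: 10.27
eef_pos: [0.5449, 0.2237, 0.1282]
eef_rot: [0.001, 1.0, 0.022, -0.0]
wrist_force: [-0.0, -0.0, -1.3]
opening: 0.505
10.2667 [-0.047  -0.0462 -1.2759] [-0.0166  0.024   0.021 ] [0.5449 0.2237 0.1282] 0.5049792568333877 [ 0.0006  0.9998  0.0216 -0.0004]
```

```bash
python3 -m jog '[[[0,0,1.5],[0,0,0],0.505],[[0,0,3],[0,0,0],0.505],[[0,0,4],[0,0,0],0.505],[[0,0,4],[0,0,0],0.505],[[0,0,4],[0,0,0],0.505]]';python3 st.py
```

```text
time_s: 10.68
eef_pos: [0.5448, 0.2237, 0.1241]
eef_rot: [0.001, 1.0, 0.022, -0.001]
wrist_force: [0.6, 0.0, -1.4]
opening: 0.509
10.6833 [ 0.6023  0.012  -1.3961] [-0.0038  0.036  -0.0247] [0.5448 0.2237 0.1241] 0.509413865986012 [ 0.0007  0.9998  0.0216 -0.0005]
```

```bash
python3 -m jog '[[[0,0,1],[0,0,0],0.505],[[0,0,2],[0,0,0],0.505],[[0,0,2],[0,0,0],0.505],[[0,0,2],[0,0,0],0.505]]';python3 st.py
```

```text
time_s: 11.02
eef_pos: [0.5447, 0.2237, 0.122]
eef_rot: [0.001, 1.0, 0.022, -0.001]
wrist_force: [-0.3, -0.3, -2.2]
opening: 0.508
11.0167 [-0.3048 -0.2588 -2.1735] [ 0.0417  0.004  -0.033 ] [0.5447 0.2237 0.122 ] 0.5078829974195139 [ 0.0007  0.9998  0.0216 -0.0006]
```

Next come 1 mm steps until the seal is felt. The no-load reading is about −1.8 N.

```bash
python3 -m jog '[[[0,0,1],[0,0,0],0.505],[[0,0,1],[0,0,0],0.505],[[0,0,1],[0,0,0],0.505]]';python3 st.py
```

```text
time_s: 11.27
eef_pos: [0.5449, 0.2237, 0.1213]
eef_rot: [0.001, 1.0, 0.022, -0.0]
wrist_force: [-1.2, 0.1, 1.3]
opening: 0.508
11.2667 [-1.2306  0.0668  1.2514] [-0.0222  0.1475 -0.0532] [0.5449 0.2237 0.1213] 0.5076680482407027 [ 0.0006  0.9998  0.0216 -0.0004]
```

```bash
python3 -m jog '[[[0,0,1],[0,0,0],0.505],[[0,0,1],[0,0,0],0.505],[[0,0,1],[0,0,0],0.505]]';python3 st.py
```

```text
time_s: 11.52
eef_pos: [0.545, 0.2238, 0.1206]
eef_rot: [0.001, 1.0, 0.022, -0.0]
wrist_force: [-1.8, 1.1, 1.9]
opening: 0.508
11.5167 [-1.8162  1.0735  1.8659] [-0.0254  0.2583 -0.0232] [0.545  0.2238 0.1206] 0.5077346206344545 [ 0.0006  0.9998  0.0217 -0.0003]
```

```bash
python3 -m jog '[[[0,0,1],[0,0,0],0.505],[[0,0,1],[0,0,0],0.505],[[0,0,1],[0,0,0],0.505]]';python3 st.py
```

```text
time_s: 11.77
eef_pos: [0.545, 0.2238, 0.1197]
eef_rot: [0.001, 1.0, 0.022, -0.0]
wrist_force: [-1.3, -0.1, 3.3]
opening: 0.512
11.7667 [-1.3057 -0.0803  3.2723] [-0.0293  0.3334 -0.0361] [0.545  0.2238 0.1197] 0.5118400036560284 [ 0.0006  0.9998  0.0217 -0.0003]
```

```bash
python3 -m jog '[[[0,0,1],[0,0,0],0.505],[[0,0,1],[0,0,0],0.505],[[0,0,1],[0,0,0],0.505]]';python3 st.py
```

```text
time_s: 12.02
eef_pos: [0.5451, 0.2238, 0.1188]
eef_rot: [0.001, 1.0, 0.022, -0.0]
wrist_force: [-2.3, -0.6, 4.5]
opening: 0.505
12.0167 [-2.2945 -0.5892  4.4791] [-0.0882  0.4511  0.0093] [0.5451 0.2238 0.1188] 0.5046761412183994 [ 0.0006  0.9998  0.0217 -0.0003]
```

```bash
python3 -m jog '[[[0,0,1],[0,0,0],0.505],[[0,0,1.2],[0,0,0],0.505],[[0,0,1.2],[0,0,0],0.505]]';python3 st.py
```

```text
time_s: 12.27
eef_pos: [0.5451, 0.2239, 0.1179]
eef_rot: [0.001, 1.0, 0.022, -0.0]
wrist_force: [-2.5, -0.3, 6.8]
opening: 0.508
12.2667 [-2.4803 -0.2638  6.7836] [-0.072   0.5879 -0.0447] [0.5451 0.2239 0.1179] 0.507762849727663 [ 0.0006  0.9998  0.0217 -0.0002]
```

```bash
python3 -m jog '[[[0,0,0.2],[0,0,0],0.53],[[0,0,0.4],[0,0,0],0.55],[[0,0,0.6],[0,0,0],0.57],[[0,0,0.8],[0,0,0],0.59],[[0,0,0.8],[0,0,0],0.59]]';python3 st.py
```

```text
time_s: 12.68
eef_pos: [0.5452, 0.2239, 0.1172]
eef_rot: [0.001, 1.0, 0.022, -0.0]
wrist_force: [-2.4, -0.8, 4.6]
opening: 0.589
12.6833 [-2.3708 -0.7874  4.6168] [-0.0832  0.4397  0.0151] [0.5452 0.2239 0.1172] 0.5894588835548402 [ 0.0006  0.9998  0.0217 -0.0001]
```

```bash
python3 -m jog '[[[0,0,0.5],[0,0,0],0.59],[[0,0,1],[0,0,0],0.59],[[0,0,1],[0,0,0],0.59]]';python3 st.py
```

```text
time_s: 12.93
eef_pos: [0.5454, 0.2239, 0.1166]
eef_rot: [0.001, 1.0, 0.022, 0.0]
wrist_force: [-2.6, -0.5, 6.3]
opening: 0.59
12.9333 [-2.6221 -0.4803  6.2783] [-0.0609  0.5215  0.0178] [0.5454 0.2239 0.1166] 0.5900544884496406 [0.0005 0.9998 0.0217 0.0002]
```

```bash
python3 -m jog '[[[0,0,0.2],[0,0,0],0.61],[[0,0,0.4],[0,0,0],0.63],[[0,0,0.6],[0,0,0],0.65],[[0,0,0.6],[0,0,0],0.67],[[0,0,0.3],[0,0,0],0.7],[[0,0,0.3],[0,0,0],0.72],[[0,0,0.3],[0,0,0],0.72]]';python3 st.py
```

```text
time_s: 13.52
eef_pos: [0.5453, 0.2237, 0.1159]
eef_rot: [0.001, 1.0, 0.022, 0.0]
wrist_force: [-0.1, 0.6, -0.0]
opening: 0.717
13.5167 [-0.1479  0.6363 -0.0455] [ 0.0116  0.0151 -0.0148] [0.5453 0.2237 0.1159] 0.7173008884026884 [0.0007 0.9998 0.0217 0.    ]
```

```bash
python3 -m jog '[[[0,0,0],[0,0,0],0.8],[[0,0,0],[0,0,0],0.9],[[0,0,0],[0,0,0],0.9],[[0,0,-5],[0,0,0],0.9],[[0,0,-15],[0,0,0],0.9],[[0,0,-35],[0,0,0],0.9],[[0,0,-60],[0,0,0],0.9],[[0,0,-90],[0,0,0],0.9],[[0,0,-120],[0,0,0],0.9],[[-30,20,-130],[0,0,0],0.9],[[-60,50,-130],[0,0,0],0.9],[[-90,80,-130],[0,0,0],0.9],[[-120,110,-130],[0,0,0],0.9],[[-140,135,-130],[0,0,0],0.9],[[-150,150,-130],[0,0,0],0.9],[[-150,150,-130],[0,0,0],0.9]]';python3 snap.py 6;python3 st.py;python3 - <<'E'
import cv2
S=cv2.imread("pics/side6.png")
a=cv2.resize(S[125:185,215:285],None,fx=10,fy=10,interpolation=cv2.INTER_CUBIC)
cv2.imwrite("pics/a6.png",cv2.convertScaleAbs(a,alpha=1.3))
E
```

```text
time_s: 14.85
eef_pos: [0.4006, 0.0655, 0.2472]
eef_rot: [0.001, 1.0, 0.02, 0.001]
wrist_force: [-0.1, -0.0, -0.2]
opening: 0.904
14.95 [-0.0331  0.5661  0.0825] [ 0.0067 -0.004  -0.0546] [0.4024 0.0672 0.2474] 0.8989594613371934 [0.0007 0.9998 0.0207 0.0014]
```

View pics/a6.png

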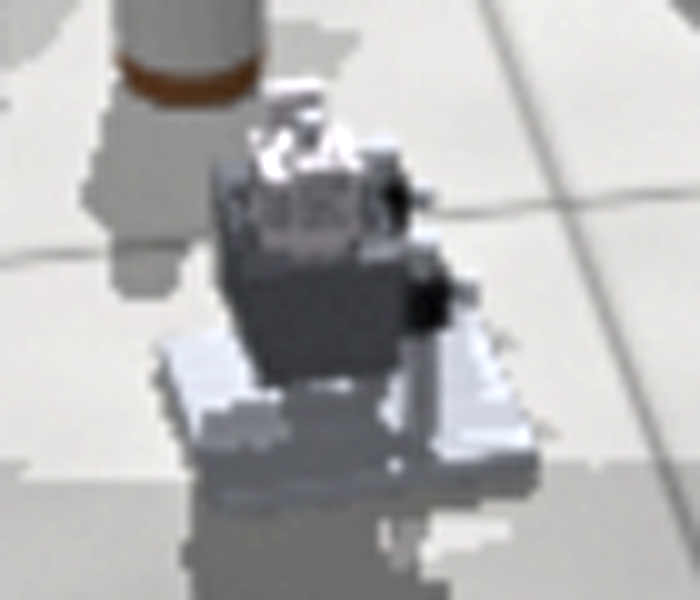

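View pics/top6.png

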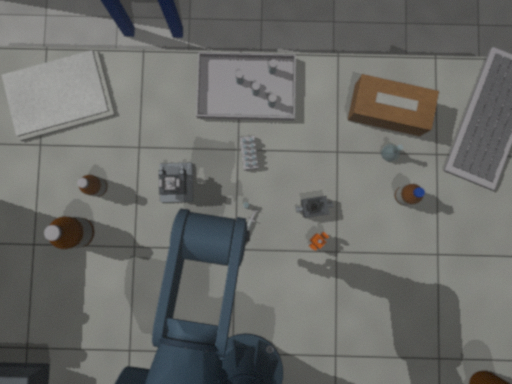

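The cartridge sits in the head and nothing else has moved. I still need to check the latch, meaning the height and the tab spread.

```bash
python3 - <<'E'
from h import *
np.set_printoptions(precision=1,suppress=True,linewidth=180)
for n,(u0,u1,v0,v1),e,th in(("top6",(152,198,155,210),(.5422,.228),.044),("side6",(230,262,128,158),(.5422,.221),.044),("top0",(298,334,190,222),(.4908,-.191),.166),("side0",(236,270,222,268),(.4908,-.1975),.166)):
    p,d,X=cloud(n); P=X[v0:v1,u0:u1].reshape(-1,3); z0=.12 if "6" in n else .078
    P=P[(P[:,2]>z0+.001)&(P[:,2]<z0+.02)]-[*e,0]
    ex=np.array([np.cos(th),np.sin(th)]);ey=np.array([-np.sin(th),np.cos(th)])
    L=np.c_[P[:,:2]@ex,P[:,:2]@ey,P[:,2]]*1000
    for nm,m in(("+",L[:,1]>16),("0",abs(L[:,1])<9),("-",L[:,1]<-16)):
        print(n,nm,m.sum(),"med",np.median(L[m],0),"y",np.percentile(L[m,1],[5,95]))
    Q=X[v0:v1,u0:u1].reshape(-1,3)-[*e,0]; Q=np.c_[Q[:,:2]@ex,Q[:,:2]@ey,Q[:,2]]*1000
    m=(abs(Q[:,0])<14)&(abs(Q[:,0])>7)&(abs(Q[:,1])<10); print("  body top z",np.median(Q[m,2]))
E
```

```text
top6 + 21 med [  0.2  22.  129.8] y [19.5 25.8]
top6 0 38 med [ -0.7  -1.4 124.1] y [-6.8  7. ]
top6 - 25 med [  1.5 -25.2 129.7] y [-28.1 -22. ]
  body top z 119.51260591599811
side6 + 19 med [ -1.2  23.6 126.8] y [20.3 30.8]
side6 0 17 med [  1.7  -1.2 126.6] y [-8.2  4.1]
side6 - 18 med [  0.8 -26.4 127.5] y [-30.9 -18.8]
  body top z 117.2886328102588
top0 + 21 med [-0.2 24.  84.8] y [20.6 27.7]
top0 0 26 med [ 0.6  0.4 82.1] y [-7.6  7.1]
top0 - 20 med [  0.1 -24.1  85.7] y [-27.7 -20.7]
  body top z 74.37550879207478
side0 + 25 med [-0.6 22.5 85.9] y [20.5 27.9]
side0 0 24 med [-0.4 -1.4 82.3] y [-6.4  5.7]
side0 - 27 med [ -0.1 -25.2  84.6] y [-29.4 -21.4]
  body top z 74.27957939243058
```

```bash
python3 - <<'E'
from h import *
for n,(u0,u1,v0,v1),e,th in(("top6",(152,198,155,210),(.5422,.228),.044),("top0",(298,334,190,222),(.4908,-.191),.166),("side6",(225,270,128,165),(.5422,.221),.044),("side0",(230,275,222,268),(.4908,-.1975),.166)):
    p,d,X=cloud(n)
    ex=np.array([np.cos(th),np.sin(th)]);ey=np.array([-np.sin(th),np.cos(th)])
    Q=X[v0:v1,u0:u1].reshape(-1,3)-[*e,0]; Q=np.c_[Q[:,:2]@ex,Q[:,:2]@ey,Q[:,2]]*1000
    r0=94 if "6" in n else 50
    rim=(abs(Q[:,0])<23)&(abs(Q[:,0])>8)&(abs(Q[:,1])<34)&(abs(Q[:,1])>31)&(abs(Q[:,2]-r0)<6)
    pl=(abs(Q[:,0])<8)&(abs(Q[:,1])>19)&(abs(Q[:,1])<27)&(abs(Q[:,2]-r0-36)<6)
    b=(abs(Q[:,0])<15)&(abs(Q[:,0])>7)&(abs(Q[:,1])<11)&(abs(Q[:,2]-r0-24)<6)
    f=[(Q[k,2].mean(),Q[k,2].std()/k.sum()**.5,k.sum()) for k in(rim,pl,b)]
    print(n,np.round(f,2).tolist(),"plate-rim",f[1][0]-f[0][0],"body-rim",f[2][0]-f[0][0])
E
```

```text
top6 [[93.9, 0.59, 17.0], [130.04, 0.45, 29.0], [119.09, 0.33, 41.0]] plate-rim 36.14213702988427 body-rim 25.19123413776869
top0 [[49.98, 0.58, 21.0], [85.89, 0.35, 26.0], [73.44, 0.35, 40.0]] plate-rim 35.908005973248116 body-rim 23.466699424446865
side6 [[93.38, 0.81, 8.0], [128.2, 0.75, 16.0], [118.69, 0.97, 9.0]] plate-rim 34.82181072680558 body-rim 25.313914967589128
side0 [[49.3, 0.67, 18.0], [85.41, 0.53, 30.0], [74.8, 0.45, 25.0]] plate-rim 36.10681429359664 body-rim 25.499165807909165
```

```bash
python3 -c "
from bench import *
print(hand_in())"
```

```text
the job is handed in; nothing more can be done
None
```

I took the cartridge out of the pump holder, pushed it into the flush station's head, let go and backed the arm clear. I then handed the job in at about 15 s. No verdict is reported.

**Removal:** I centred the jaws by feel before closing them. I limited how far they closed instead of applying full grip force. The cartridge then lifted free with only about 2 N on the wrist, roughly its own weight.

**Insertion:** It slid into the head without side load. From the force reading, the seal was pressed to about 4 mm at most, below the 6.5 mm limit. As I began opening the jaws the force fell to about the latching threshold, so I pressed back to about 3.6 mm before opening fully.

**Last checks:**
- **Height:** The thumb plates stand 36.1 mm above the head's rim in the top view and 34.8 mm in the side view. When latched in the holder they stood 35.9 and 36.1 mm above it. An unlatched cartridge would sit about 2.5 mm higher, so it looks latched.
- **Tabs:** Measured between plate centres, the plates are about 47 mm apart in the top view and 50 mm in the side view. Both-free is about 48 mm and pinched would be about 36 mm, so both tabs look out.
- **Other objects:** The final top picture showed nothing else moved, and the gripper reads no load.

**Disagreement and limits:**
- The two cameras differed by up to about 7 mm in y in absolute position. I relied on touch at the holder and on the holder-to-station distance, where they agreed within about 1 mm.
- I did no tug test on the latch, and the seal and tab travel were inferred, not read directly.

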